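# Slide the mirror clear and open the jewellery chest

### The job

The little mirror lying on the glass is in the way of the jewellery chest's door. Without picking it up, slide it across the glass until it lies squarely on the sheet of paper that shows under the glass, wholly inside the sheet's edges; then swing the chest door open until it stands about square to the front of the chest or further, and leave it open. Leave everything else on the glass where it stands.

Things in the scene. Friction and masses are not known exactly. Their poses are not given: they have to be found in the camera images.
- mirror: loose rectangular mirror in a grey plastic frame lying face up, 110 (own x) x 150 (own y) x 16 mm high, 0.2 to 0.45 kg, too wide for the gripper; it starts in front of the chest door. Origin: centre of its underside on the glass
- sheet: white paper sheet under the glass (flat, nothing to touch), 140 (own x) x 180 (own y) mm; the mirror belongs on it, long side along the sheet's long side. Origin: centre of the sheet, at the level of the glass
- chest: fixed wooden jewellery chest, 140 deep (own x) x 180 wide (own y; the top board 192) x 140 mm high; its front, own -x side, faces the robot. Origin: centre of its underside
- chest_door (a joint): angle of the chest's swing door, rad: 0 shut, grows as it opens towards the robot, 1.57 square to the chest front, stop at 1.9. The door is 12 mm thick, covers the chest front (176 wide, from 5 to 127 mm above the glass) and is hinged on the chest's own +y side; it stays where it is left
- door_knob (a point): centre of the door's brass knob, to grip or hook: a round knob of diameter 22, 22 mm long, its axis square to the door, its centre 19 mm out from the door's face, 111 mm above the glass, 150 mm from the hinge. The point's axes turn with the door: x square to the door (-x points out of its face), y along the door towards the hinge
- door_hinge (a point): point on the door's vertical hinge axis, level with the knob, on the plane of the door's back; at the chest's own (-70, +90) mm
- mug: bystander: white enamel mug, diameter 72, 72 mm high, its handle reaching about 35 mm further on its own +y side. Origin: centre of its underside
- bell: bystander: chrome hand bell standing on its mouth, diameter 62, 74 mm high. Origin: centre of its underside
- perfume: bystander: amber glass bottle, 50 (own x) x 32 (own y) mm, 74 mm high with its cap. Origin: centre of its underside
- comb: bystander: tortoiseshell plastic comb lying flat, 36 (own x) x 150 (own y) x 6 mm. Origin: centre of its underside
- brush: bystander: wooden hairbrush lying along its own x, 190 x 55 x 32 mm. Origin: about its middle, on the glass
- tin: bystander: round steel tin, diameter 76, 35 mm high. Origin: centre of its underside
- dish: bystander: blue ceramic trinket dish, diameter 90, 28 mm high. Origin: centre of its underside
Things that resemble listed ones, but are neither listed nor needed, are in the scene too. There is more than one size of the mirror; the one meant has the size given above.

How it is judged:
By the outcome, as a careful person would: the job done as asked, in the order asked, and still so for the second after the job is handed in, with the robot touching nothing.
It also fails if it takes over 64 s, if anything falls off the work surface, if the arm or the gripper's body presses on something with over 40 N, if the wrist force passes 120 N, or if a joint passes its speed limit or range.

### The arm

A 6-joint arm with a two-finger parallel gripper is mounted at the origin on the work surface. World frame = base frame: x ahead of the robot, y to its left, z up, the work surface at z = 0. Lengths are in mm, angles in rad, forces in N, time in s.
With the tool pointing down it reaches from about 350 to 775 mm from the base axis. Payload 7.3 kg.
Tool frame: the origin (TCP) lies midway between the tips of the shut fingers; the grasp point (between the pads) lies 19 mm behind it; z points along the fingers, y is the line along which they close (so a half turn about z gives the same grasp; the last joint's range is limited). The gripper opens to 92 mm and grips with 3 to 60 N. Pads are 19 mm wide; open, the fingers measure 130 mm over their backs; the gripper's body (75 mm by 190 mm) begins 47 mm behind the grasp point.
Start: joints at [-1.338, 0.342, 1.524, -0, 1.275, -0.146], TCP at [194.171, -487.793, 226.741] pointing down, gripper open.
Joint ranges: [-2.53, 2.53], [-0.77, 2.02], [0.04, 2.7], [-1, 4.14], [0.28, 2.66], [-3.11, 3.11]. Speed limits (rad/s): [2.57, 2.57, 3.14, 3.14, 3.14, 3.14].

### API

Orientations are given as [roll, pitch, yaw] about the fixed x, y, z axes, in that order (R = Rz(yaw) Ry(pitch) Rx(roll)).
In Python, from plant import bot gives the robot as it stands.
- The arm moves only by the tool servo_tool, never from a script. Its argument "deltas" is a list of rows, each a list of 2 entries, a list of its own where there are three numbers: the shift along the tool's x, y, z in m, then the turn, a rotation vector about the tool's x, y, z in degrees. A call has 1 to 20 rows; each row shifts and turns the commanded pose from where the row before left it, along the tool's axes as they then stand; what a row does not reach is not made up. A row lasts 1/8 s, in which the tool goes at most 62.5 mm and 10.7 degrees, less where a joint would pass 70% of its speed; a pose out of reach is approached as far as the arm can. A call with a gripper value outside its range is refused whole. "fingers" is the opening, from 0 (shut) to 1 (fully open), set as the call begins (left out, the last holds). The fingers move at their own pace and stop on an object; the grip force is fixed at half the most. Time passes only in rows, so rows that do not move let the fingers close. It gives the time, the measured TCP pose, the force, the opening and the grip force at its end, in the units of the state.
- bot.get_obs(): the state, without advancing time (a new reading comes with each control period).
- bot.capture(name): name is "side" or "top" or "wrist"; returns the picture (420x560x3 uint8, red, green, blue); there is no depth.
- bot.camera_model(name): a dict with "mtx" (3x3 intrinsics, pixels), "dist" ([k1, k2, p1, p2, k3] as OpenCV has them; the pictures are not rectified), "xyz" and "rotation" of the camera in the world. Camera axes: x right, y down, z forward; pixel columns grow to the right and rows downward; lengths in mm; the calibration is good to about 2 mm. A picture is of the moment at which its call begins: read the wrist's pose just before it. camera_model takes no time and is no camera call; for the wrist camera it gives the pose at the moment of the call.
- bot.close_job(): hands the job in; it is judged then, once.
The state is a dict: "time": time; "joint_positions": joint angles; "dq": joint speeds; "tau": joint torques, N m; "tool_pos": TCP position; "tcp_rot": TCP orientation; "contact_force": force on the tool from outside, world axes, zero at the start; "moment": the same for the moment, N m; "grip_width": finger opening in mm; "finger_force": force on a finger pad.
Only numpy, scipy, OpenCV 4.12 (cv2) and the standard library are available. Lean on these libraries where they do the work, as an engineer would, in place of code of your own. Each camera call takes 0.05 s, during which the arm holds its last target. There are 200 camera calls.

## Working session

There is one attempt and no reset: what is moved stays moved. The work goes in short steps, Python scripts to look and compute and a tool call to move; the robot and the scene stay as the last step left them, time stands still between calls to the robot, and variables do not carry over. Pictures are saved under pics/ and viewed, at most 10 in all, crops included, and the job is handed in when it is done.

Besides the shell and the picture viewer there is one more tool, called after "Emit:" as name([rows], argument=value, ...), one row to a line, values as JSON. servo_tool: Moves the arm, as the interface text tells. Its arguments: {"type":"object","properties":{"deltas":{"type":"array"},"fingers":{"type":"number"}},"required":["deltas"]}

```bash
mkdir -p pics; ls; python3 - <<'E'
from plant import bot
import cv2
for n in("top","side"):
    im=bot.capture(n); cv2.imwrite(f"pics/{n}0.png",im[:,:,::-1])
    m=bot.camera_model(n); print(n,m)
print(bot.get_obs())
E
```

```text
pics
top {'mtx': array([[469.39140936,   0.        , 285.78383888],
       [  0.        , 469.39140936, 215.58712572],
       [  0.        ,   0.        ,   1.        ]]), 'dist': array([-0.03352927,  0.        ,  0.        ,  0.        ,  0.        ]), 'xyz': array([ 325.64425424,   26.10479666, 1637.55709829]), 'rotation': array([-3.04024803e+00,  5.14098827e-04, -1.57014813e+00])}
side {'mtx': array([[393.09677385,   0.        , 274.19544528],
       [  0.        , 393.09677385, 209.97145762],
       [  0.        ,   0.        ,   1.        ]]), 'dist': array([0.01857066, 0.        , 0.        , 0.        , 0.        ]), 'xyz': array([   84.16946196, -1130.19928119,   860.37539492]), 'rotation': array([-2.13090736, -0.01092498, -0.3575161 ])}
{'time': 0.1, 'joint_positions': array([-1.33800453e+00,  3.42652209e-01,  1.52489878e+00, -1.68213262e-05,
        1.27538462e+00, -1.46011138e-01]), 'dq': array([ 0.00097089, -0.00315521, -0.00184691,  0.00097436, -0.00169857,
       -0.00023153]), 'tau': array([ 1.21508619e-03, -4.32005489e+01, -2.44693565e+01,  7.18623935e-02,
        5.26643428e-02, -3.62215542e-05]), 'tool_pos': array([ 194.07860907, -487.43457555,  226.12281701]), 'tcp_rot': array([-3.14026165e+00, -1.79475438e-04,  3.78807727e-01]), 'contact_force': array([-0.06928754,  0.08916696, -0.22822773]), 'moment': array([-0.06273005,  0.02327901, -0.01473467]), 'finger_force': 0.0, 'grip_width': 91.87631220384371}
```

View pics/top0.png

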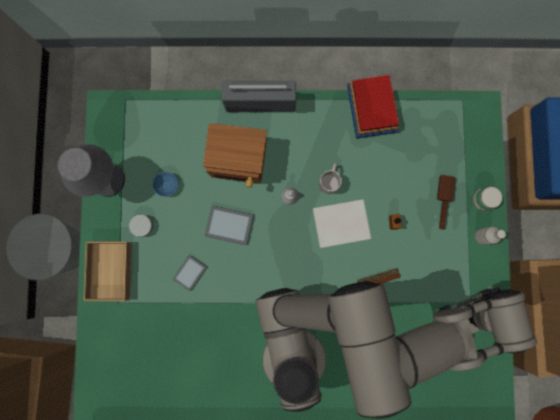

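View pics/side0.png

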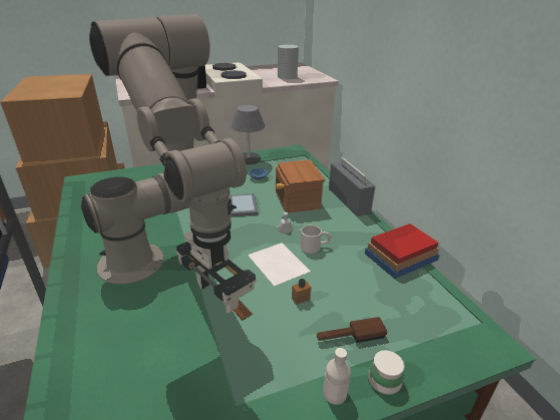

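The top view shows the chest at about (237,152) with its knob at (250,182). The mirror is at (229,225), the sheet at (342,223), the bell at (290,195), the mug at (330,180) and the perfume at (396,222). The smaller lookalike mirror is at (190,272).

```bash
cat > h.py <<'E'
import numpy as np, cv2
from scipy.spatial.transform import Rotation as R
from plant import bot
def ray(n,px,z,m=None):
    m=m or bot.camera_model(n)
    u=cv2.undistortPoints(np.array(px,float).reshape(-1,1,2),m["mtx"],m["dist"])[:,0]
    d=np.c_[u,np.ones(len(u))]@R.from_euler("xyz",m["rotation"]).as_matrix().T
    return (m["xyz"]+d*((z-m["xyz"][2])/d[:,2])[:,None])[:,:2]
def rect(n,mask,z,near,m=None):
    c,_=cv2.findContours(mask.astype(np.uint8),cv2.RETR_EXTERNAL,cv2.CHAIN_APPROX_NONE)
    c=[k for k in c if cv2.contourArea(k)>30]
    c=min(c,key=lambda k:np.linalg.norm(k[:,0].mean(0)-near))
    w=ray(n,cv2.convexHull(c)[:,0],z,m).astype(np.float32)
    (x,y),(a,b),t=cv2.minAreaRect(w)
    if a<b:a,b,t=b,a,t+90
    return np.round([x,y,a,b,(t+90)%180-90],1)  # t: long-side direction deg
E
python3 - <<'E'
from h import *
im=cv2.imread("pics/top0.png"); hsv=cv2.cvtColor(im,cv2.COLOR_BGR2HSV).astype(int)
S,V,H=hsv[...,1],hsv[...,2],hsv[...,0]
for p in [(229,225),(212,222),(342,223),(280,240),(290,195),(331,183)]: print(p,hsv[p[1],p[0]])
print("sheet",rect("top",(V>170)&(S<40),0,(342,223)))
print("mirror",rect("top",(S<60),16,(229,225)))
print("sm",rect("top",(S<60),16,(190,272)))
print("chest",rect("top",(H<20)&(S>90),140,(237,150)))
c=im[110:260,170:360]
cv2.imwrite("pics/crop0.png",cv2.resize(c,None,fx=4,fy=4,interpolation=cv2.INTER_CUBIC))
E
```

```text
(229, 225) [ 92  22 149]
(212, 222) [ 95  19 145]
(342, 223) [ 22  16 173]
(280, 240) [ 73  69 111]
(290, 195) [ 30   6 127]
(331, 183) [ 14  19 151]
sheet [ 466.  -167.9  172.4  132.   -79.6]
mirror [456.8 225.1 156.5 119.   78.2]
sm [292.9 359.  105.6  80.8 -33.1]
chest [678.1 195.4 193.9 189.6  82.9]
```

View pics/crop0.png

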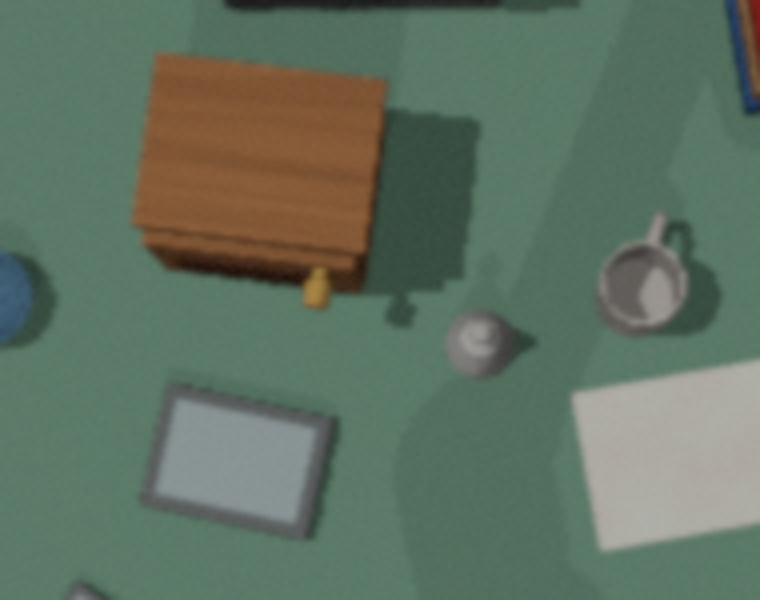

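The crop shows the chest's top-board corners at (155,55), (385,80), (365,253) and (135,225) in crop pixels. The knob is at about (317,287), and the bell at (480,345) sits ahead and right of the mirror. One continuous arc push from the mirror's +y end fits both the shift and the 22° turn.

```bash
python3 - <<'E'
from h import *
P=lambda *c:[(170+u/4,110+v/4) for u,v in c]
t=ray("top",P((157,56),(385,80),(365,252),(135,226)),140);print("top corners",t.round(0), t.mean(0).round(1))
e=t[0]-t[1];print("yaw from back/front/sides",[np.degrees(np.arctan2(-v[0],v[1])).round(1) for v in (t[0]-t[1],t[3]-t[2])],[np.degrees(np.arctan2(v[1],v[0])).round(1) for v in (t[0]-t[3],t[1]-t[2])],np.linalg.norm(t[0]-t[1]),np.linalg.norm(t[0]-t[3]))
print("knob tip",ray("top",P((316,300),(317,278)),111))
print("bell",ray("top",P((479,346)),15),"mirror corners",ray("top",P((172,382),(335,415),(310,540),(140,503)),16))
print("mug",ray("top",P((640,295)),30))
# path frames: mirror frame travel
o=bot.get_obs();print(o["tool_pos"],o["tcp_rot"])
def rel(p,psi,q,psi2):
    d=np.array(q)-p; a=np.radians(psi)
    return d@[np.cos(a),np.sin(a)],d@[np.sin(a),-np.cos(a)]
print("move1",rel([194,-487],21.7,[450,-100],0),"move2",rel([450,-100],78.2,[457+.204*120,225+.979*120],0))
E
```

```text
top corners [[780. 278.]
 [759.  91.]
 [616. 107.]
 [638. 293.]] [698.4 192.3]
yaw from back/front/sides [np.float64(-6.2), np.float64(-6.5)] [np.float64(-6.1), np.float64(-6.2)] 188.19464944034596 142.55164976263228
knob tip [[582.02617722 148.15096728]
 [600.37620222 147.49075448]]
bell [[557.59633433  13.25069251]] mirror corners [[525.71003271 280.58667533]
 [496.89435293 138.34983447]
 [388.41541161 159.12682991]
 [420.22925252 306.6136747 ]]
mug [[ 600.18498737 -126.22146347]]
[ 194.07860907 -487.43457555  226.12281701] [-3.14026165e+00 -1.79475438e-04  3.78807727e-01]
move1 (np.float64(380.9499333776903), np.float64(-264.9191353215794)) move2 (np.float64(439.56677789124996), np.float64(-59.670667620737476))
```

Emit:
servo_tool([
  [[0.038,-0.0265,0],[0,0,0]],
  [[0.038,-0.0265,0],[0,0,0]],
  [[0.038,-0.0265,0],[0,0,0]],
  [[0.038,-0.0265,0],[0,0,0]],
  [[0.038,-0.0265,0],[0,0,0]],
  [[0.038,-0.0265,0],[0,0,0]],
  [[0.038,-0.0265,0],[0,0,0]],
  [[0.038,-0.0265,0],[0,0,0]],
  [[0.038,-0.0265,0],[0,0,0]],
  [[0.038,-0.0265,0],[0,0,0]],
  [[0,0,0],[0,0,-9.4]],
  [[0,0,0],[0,0,-9.4]],
  [[0,0,0],[0,0,-9.4]],
  [[0,0,0],[0,0,-9.4]],
  [[0,0,0],[0,0,-9.4]],
  [[0,0,0],[0,0,-9.4]],
  [[0,0,0],[0,0,0]],
], fingers=1)

```text
time: 2.22
tool_pos: [449.1, -101.0, 226.5]
tcp_rot: [-3.141, -0.0, 1.362]
contact_force: [0.1, -0.3, 0.3]
grip_width: 91.8
finger_force: 0.0
```

Emit:
servo_tool([
  [[0.044,-0.006,0],[0,0,0]],
  [[0.044,-0.006,0],[0,0,0]],
  [[0.044,-0.006,0],[0,0,0]],
  [[0.044,-0.006,0],[0,0,0]],
  [[0.044,-0.006,0],[0,0,0]],
  [[0.044,-0.006,0],[0,0,0]],
  [[0.044,-0.006,0],[0,0,0]],
  [[0.044,-0.006,0],[0,0,0]],
  [[0.044,-0.006,0],[0,0,0]],
  [[0.044,-0.006,0],[0,0,0]],
  [[0,0,0],[0,0,0]],
  [[0,0,0],[0,0,0]],
], fingers=0.7)

```text
time: 3.72
tool_pos: [481.0, 341.4, 226.2]
tcp_rot: [-3.141, 0.001, 1.362]
contact_force: [0.1, -0.5, -0.1]
grip_width: 64.3
finger_force: 0.0
```

```bash
python3 - <<'E'
from h import *
o=bot.get_obs();print(o["tool_pos"],o["tcp_rot"],o["joint_positions"])
m=bot.camera_model("wrist");print(m)
im=bot.capture("wrist")[:,:,::-1];cv2.imwrite("pics/w1.png",im)
E
```

```text
[480.95507809 341.36186158 226.21363464] [-3.14098796e+00  1.18755293e-03  1.36153239e+00] [ 4.87625498e-01  4.63048575e-01  1.33686897e+00 -5.36422453e-04
  1.34290106e+00  6.97011305e-01]
{'mtx': array([[349.42837881,   0.        , 282.28961466],
       [  0.        , 349.42837881, 208.14620369],
       [  0.        ,   0.        ,   1.        ]]), 'dist': array([-0.02828526,  0.        ,  0.        ,  0.        ,  0.        ]), 'xyz': array([497.8015966 , 420.2971029 , 382.91130349]), 'rotation': array([ 2.83638508e+00,  1.25594465e-03, -2.08859852e-01])}
```

View pics/w1.png

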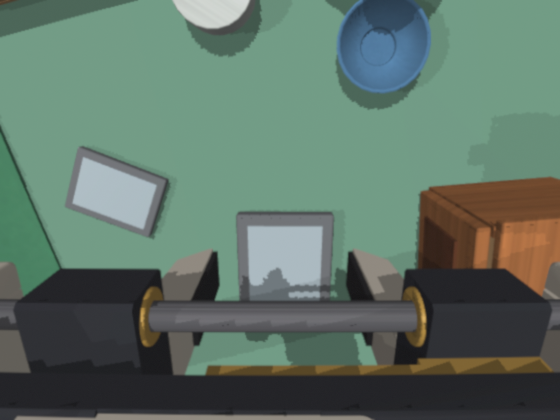

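The wrist view shows the mirror's +y edge at row 213, columns 238–333, square to the tool. The dish is at (383,45), the small mirror at (117,192), and the chest is clear on the right.

```bash
python3 - <<'E'
from h import *
m={'mtx': np.array([[349.42837881,0,282.28961466],[0,349.42837881,208.14620369],[0,0,1]]),'dist':np.array([-0.02828526,0,0,0,0]),'xyz':np.array([497.8015966,420.2971029,382.91130349]),'rotation':np.array([2.83638508,1.25594465e-03,-2.08859852e-01])}
w=ray("wrist",[(237,212),(334,212)],16,m);print(w)
d=w[1]-w[0];L=np.linalg.norm(d);print(L,np.degrees(np.arctan2(d[1],d[0])))
n=np.array([d[1],-d[0]])/L; c=w.mean(0)+75*n;print("mirror centre",c)
tcp=np.array([480.96,341.36]);a=1.3615;dd=w.mean(0)-tcp
print("edge in tool",dd@[np.cos(a),np.sin(a)],dd@[np.sin(a),-np.cos(a)])
im=bot.capture("top")[:,:,::-1];cv2.imwrite("pics/top1.png",im)
hsv=cv2.cvtColor(im,cv2.COLOR_BGR2HSV).astype(int);S,V=hsv[...,1],hsv[...,2]
for t in(150,140,130):print("sheet",rect("top",(V>t)&(S<45),0,(342,223)))
E
```

```text
[[423.47391557 313.30078969]
 [528.37106299 291.11213662]]
107.2182254275098 -11.94358739581992
mirror centre [460.40135027 228.83007565]
edge in tool -39.34575514832184 3.207415394442374
sheet [ 466.3 -167.7  181.1  141.7  -79.7]
sheet [ 466.2 -167.7  183.7  143.9  -79.7]
sheet [ 466.2 -167.8  187.5  146.7  -80.1]
```

Emit:
servo_tool([
  [[0,0.002,0.045],[0,0,0]],
  [[0,0,0.045],[0,0,0]],
  [[0,0,0.045],[0,0,0]],
  [[0,0,0.045],[0,0,0]],
  [[0,0,0.03],[0,0,0]],
  [[0,0,0.009],[0,0,0]],
  [[-0.008,0,0],[0,0,0]],
  [[-0.008,0,0],[0,0,0]],
  [[-0.006,0,0],[0,0,0]],
  [[0,0,0],[0,0,0]],
])

```text
time: 5.08
tool_pos: [478.9, 319.5, 8.5]
tcp_rot: [3.141, -0.001, 1.362]
contact_force: [-0.4, -0.0, 0.3]
grip_width: 64.1
finger_force: 0.0
```

```bash
python3 - <<'E'
from h import *
im=bot.capture("wrist")[:,:,::-1];cv2.imwrite("pics/w2.png",im)
print(bot.camera_model("wrist"))
E
```

```text
{'mtx': array([[349.42837881,   0.        , 282.28961466],
       [  0.        , 349.42837881, 208.14620369],
       [  0.        ,   0.        ,   1.        ]]), 'dist': array([-0.02828526,  0.        ,  0.        ,  0.        ,  0.        ]), 'xyz': array([495.43982713, 398.5431014 , 165.20075587]), 'rotation': array([ 2.83820701e+00, -2.45013602e-04, -2.07679444e-01])}
```

View pics/w2.png

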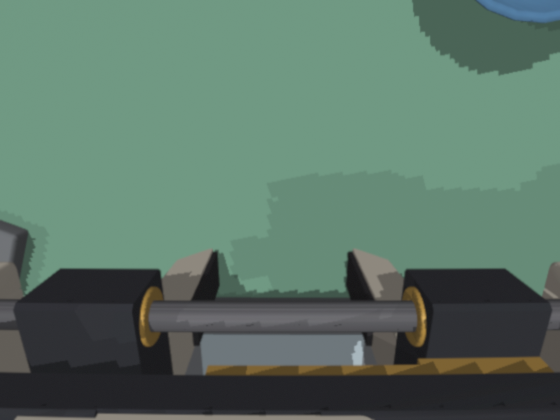

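The wrist view shows the fingers still a few mm short of the mirror edge, which is hidden near row 330. I'll close the gap and start the arc push.

Emit:
servo_tool([
  [[-0.004,-0.005,0],[0,0,0]],
  [[-0.008,0,0],[0,0,0]],
  [[-0.0165,-0.0016,0],[0,0,-1.11]],
  [[-0.0165,-0.0016,0],[0,0,-1.11]],
  [[-0.0165,-0.0016,0],[0,0,-1.11]],
  [[-0.0165,-0.0016,0],[0,0,-1.11]],
  [[-0.0165,-0.0016,0],[0,0,-1.11]],
  [[-0.0165,-0.0016,0],[0,0,-1.11]],
  [[-0.0165,-0.0016,0],[0,0,-1.11]],
  [[-0.0165,-0.0016,0],[0,0,-1.11]],
  [[-0.012,-0.0012,0],[0,0,-0.8]],
  [[-0.006,-0.0006,0],[0,0,-0.4]],
  [[0,0,0],[0,0,0]],
])

```text
time: 6.75
tool_pos: [437.5, 162.2, 7.7]
tcp_rot: [-3.142, 0.0, 1.538]
contact_force: [-0.4, -0.6, 0.1]
grip_width: 63.8
finger_force: 0.0
```

```bash
python3 - <<'E'
from h import *
im=bot.capture("top")[:,:,::-1];cv2.imwrite("pics/top2.png",im)
cv2.imwrite("pics/top2c.png",cv2.resize(im[120:290,180:400],None,fx=3.5,fy=3.5,interpolation=cv2.INTER_CUBIC))
E
```

```text
(no output)
```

View pics/top2c.png

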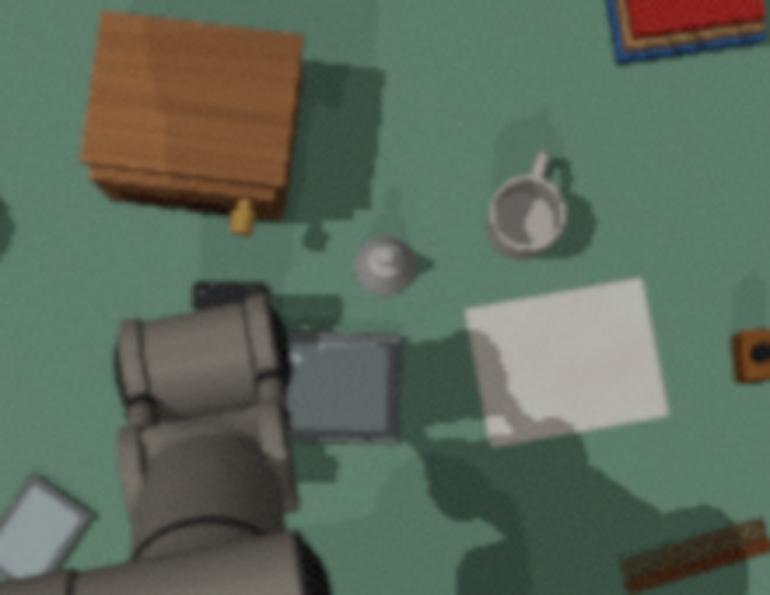

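The mirror is following the push. Its leading corners are at crop (402,333) and (398,442), and it is clear of the bell at (385,265).

```bash
python3 - <<'E'
from h import *
w=ray("top",[(180+u/3.5,120+v/3.5) for u,v in((402,332),(398,443))],16);print(w)
d=w[0]-w[1];L=np.linalg.norm(d);n=np.array([-d[1],d[0]])/L
c=w.mean(0)+75*n;print(L,c,"yaw",np.degrees(np.arctan2(n[1],n[0])))
print("bell",ray("top",[(180+385/3.5,120+267/3.5)],15))
o=bot.get_obs();t=o["tool_pos"][:2];a=o["tcp_rot"][2];T=np.array([[np.cos(a),np.sin(a)],[np.sin(a),-np.cos(a)]])
print("c in tool",T@(c-t),a*57.3)
r=T@(c-t)
G=np.array([466.3,-167.7])
for ps in(100.3,):
  b=np.radians(ps);B=np.array([[np.cos(b),np.sin(b)],[np.sin(b),-np.cos(b)]])
  for x in(r,np.array([-85,5])):print("goal tcp",G-B.T@x,"rel",T@(G-B.T@x-t), "centre rel",T@(G-c))
E
```

```text
[[ 4.93111798e+02 -4.46433807e+00]
 [ 3.83121325e+02 -3.82468726e-01]]
110.06618828186072 [440.89798034  72.52500358] yaw 87.874664945683
bell [[558.35163305  12.37818479]]
c in tool [-89.80228578   6.1329783 ] 88.16607752111179
goal tcp [444.20900679 -80.44146475] rel [-242.58351078   14.35493774] centre rel [-239.28527834   33.10393504]
goal tcp [446.18238653 -84.96378285] rel [-247.04011939   16.47253739] centre rel [-239.28527834   33.10393504]
```

Emit:
servo_tool([
  [[-0.008,0,-0.001],[0,0,0]],
  [[-0.0165,-0.0018,0],[0,0,-1.22]],
  [[-0.0165,-0.0018,0],[0,0,-1.22]],
  [[-0.0165,-0.0018,0],[0,0,-1.22]],
  [[-0.0165,-0.0018,0],[0,0,-1.22]],
  [[-0.0165,-0.0018,0],[0,0,-1.22]],
  [[-0.0165,-0.0018,0],[0,0,-1.22]],
  [[-0.0165,-0.0018,0],[0,0,-1.22]],
  [[-0.0165,-0.0018,0],[0,0,-1.22]],
  [[-0.0165,-0.0018,0],[0,0,-1.22]],
  [[-0.0165,-0.0018,0],[0,0,-1.22]],
  [[-0.014,0,0],[0,0,0]],
  [[-0.014,0,0],[0,0,0]],
  [[-0.01,0,0],[0,0,0]],
  [[-0.006,0,0],[0,0,0]],
  [[-0.003,0,0],[0,0,0]],
  [[0,0,0],[0,0,0]],
])

```text
time: 8.93
tool_pos: [438.5, -57.4, 8.7]
tcp_rot: [3.141, 0.0, 1.752]
contact_force: [0.3, -0.3, -0.0]
grip_width: 64.2
finger_force: 0.0
```

```bash
python3 - <<'E'
from h import *
im=bot.capture("top")[:,:,::-1];cv2.imwrite("pics/top3.png",im)
cv2.imwrite("pics/top3c.png",cv2.resize(im[150:290,240:420],None,fx=4,fy=4,interpolation=cv2.INTER_CUBIC))
E
```

```text
(no output)
```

View pics/top3c.png

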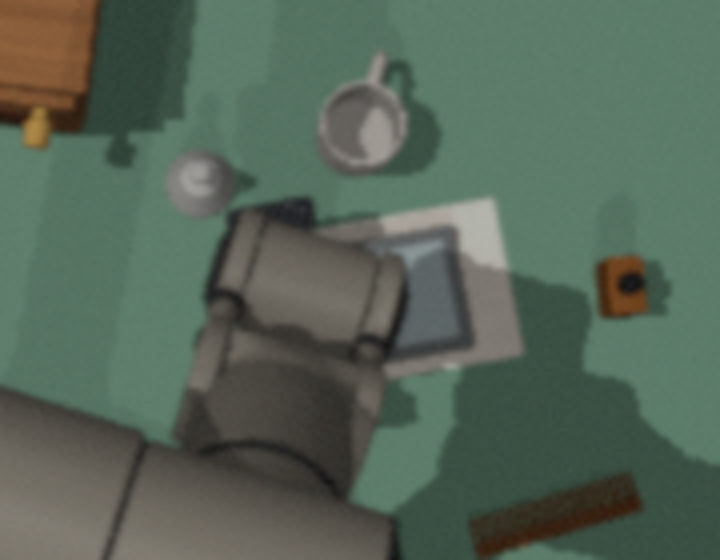

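The mirror is partly on the sheet, with leading corners at crop (456,228) and (473,346). The sheet's far corners are at (494,198) and (523,353). The bell and mug are untouched.

```bash
python3 - <<'E'
from h import *
w=ray("top",[(240+u/4,150+v/4) for u,v in((457,227),(474,348))],16)
s=ray("top",[(240+u/4,150+v/4) for u,v in((494,198),(523,353))],0);print(w,s)
d=w[0]-w[1];L=np.linalg.norm(d);n=np.array([-d[1],d[0]])/L
c=w.mean(0)+75*n;print(L,c,"yaw",np.degrees(np.arctan2(n[1],n[0])))
o=bot.get_obs();t=o["tool_pos"][:2];a=o["tcp_rot"][2];T=np.array([[np.cos(a),np.sin(a)],[np.sin(a),-np.cos(a)]])
r=T@(c-t);G=np.array([466.3,-167.7])
print("c in tool",r,a*57.3,"goal-c in tool",T@(G-c))
E
```

```text
[[ 521.61050586 -211.28883433]
 [ 416.24297251 -224.53671627]] [[ 549.28648886 -246.62717972]
 [ 412.77180946 -269.81066306]]
106.19709723234503 [ 459.57063462 -143.49864151] yaw 97.16620684857453
c in tool [-88.62368225   5.16158521] 100.40046304953944 goal-c in tool [-25.01827265   2.25303015]
```

Emit:
servo_tool([
  [[-0.008,0.0007,0],[0,0,0]],
  [[-0.008,0.0007,0],[0,0,0]],
  [[-0.005,0.0007,0],[0,0,0]],
  [[-0.003,0,0],[0,0,0]],
  [[0,0,0],[0,0,0]],
  [[0.008,0,0],[0,0,0]],
  [[0.01,0,0],[0,0,0]],
  [[0,0,-0.045],[0,0,0]],
  [[0,0,-0.05],[0,0,0]],
  [[0,0,-0.05],[0,0,0]],
  [[0,0,-0.05],[0,0,0]],
  [[0.05,0,0],[0,0,0]],
  [[0.05,0,0],[0,0,0]],
  [[0.05,0,0],[0,0,0]],
  [[0.05,0,0],[0,0,0]],
  [[0,0,0],[0,0,0]],
])

```text
time: 10.98
tool_pos: [404.0, 137.2, 203.6]
tcp_rot: [-3.141, -0.0, 1.758]
contact_force: [0.5, 0.6, 0.9]
grip_width: 64.1
finger_force: 0.0
```

```bash
python3 - <<'E'
from h import *
im=bot.capture("top")[:,:,::-1];cv2.imwrite("pics/top4.png",im)
cv2.imwrite("pics/top4c.png",cv2.resize(im[140:290,230:420],None,fx=4,fy=4,interpolation=cv2.INTER_CUBIC))
hsv=cv2.cvtColor(im,cv2.COLOR_BGR2HSV).astype(int);S,V=hsv[...,1],hsv[...,2]
print(rect("top",(V>130)&(S<45),0,(342,223)))
k=(V<120)&(S<70); print("mirror",rect("top",k,16,(342,223)))
print(bot.get_obs()["tool_pos"],bot.get_obs()["tcp_rot"])
E
```

```text
[ 485.5 -164.6  128.7   57.3  -87.9]
mirror [ 461.9 -163.5  156.3  112.2  -79.8]
[404.55687532 135.60464499 203.60035625] [-3.14133480e+00  3.10210233e-04  1.75637236e+00]
```

View pics/top4c.png

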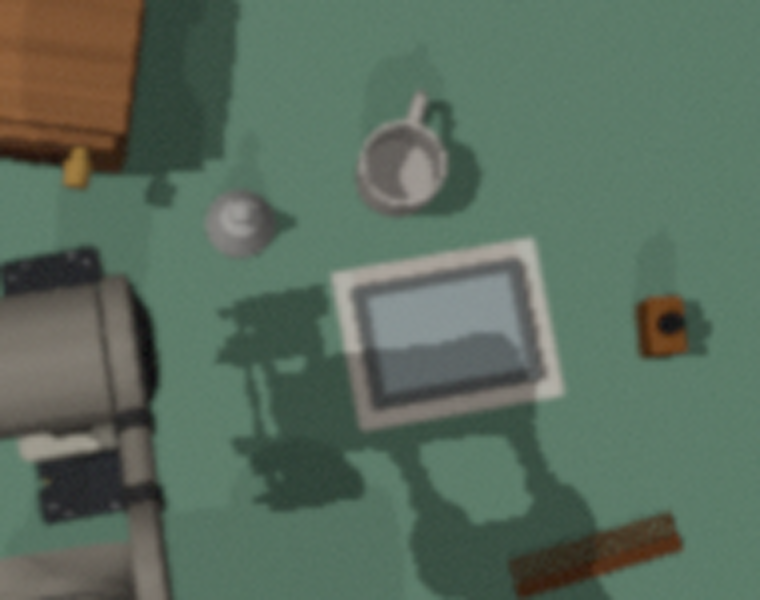

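The mirror lies squarely on the sheet. It measures (462,-163) at -79.8° against the sheet's (466,-168) at -79.7°, with white margin on all four sides, and the bell and mug haven't moved. Next is the door.

Emit:
servo_tool([
  [[0,0,0],[0,0,-9.15]],
  [[0,0,0],[0,0,-9.15]],
  [[0,0,0],[0,0,-9.15]],
  [[0,0,0],[0,0,-9.15]],
  [[0,0,0],[0,0,-9.15]],
  [[0,0,0],[0,0,-9.15]],
  [[0,0,0],[0,0,-9.15]],
  [[0,0,0],[0,0,-9.15]],
  [[-0.04,0.01,0],[0,0,0]],
  [[-0.04,0.01,0],[0,0,0]],
  [[-0.03,0.01,0],[0,0,0]],
  [[0,0,0],[0,0,0]],
  [[0,0,0],[0,0,0]],
])

```text
time: 12.65
tool_pos: [517.4, 150.7, 203.3]
tcp_rot: [-3.141, -0.001, 3.029]
contact_force: [0.1, 0.4, -0.3]
grip_width: 64.2
finger_force: 0.0
```

```bash
python3 - <<'E'
from h import *
m=bot.camera_model("wrist");im=bot.capture("wrist")[:,:,::-1];cv2.imwrite("pics/w3.png",im)
o=bot.get_obs();print(o["tool_pos"],o["tcp_rot"],m["xyz"],m["rotation"])
# predicted knob pixel
p=np.array([[591,146,111.],[580,147,111]])
r=R.from_euler("xyz",m["rotation"]).as_matrix()
q=(p-m["xyz"])@r;print(cv2.projectPoints(q,np.zeros(3),np.zeros(3),m["mtx"],m["dist"])[0][:,0])
E
```

```text
[517.25533329 150.8471458  203.52231891] [-3.14111042e+00 -1.05221933e-03  3.02891244e+00] [436.95817207 159.3742603  360.18635363] [2.84073968e+00 1.57163695e-03 1.45836130e+00]
[[287.67848185 298.82385881]
 [287.44479432 286.80652392]]
```

View pics/w3.png

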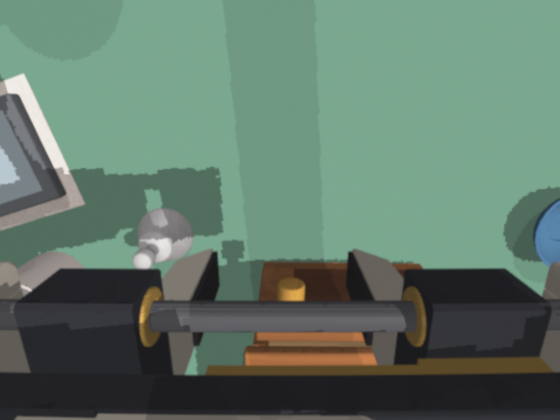

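The wrist view shows the knob tip at (291,285), within 4 px of the prediction, and the bell at (160,240). I'll go over the knob, descend and grip it.

Emit:
servo_tool([
  [[-0.036,0.003,0],[0,0,0]],
  [[-0.0355,0.003,0],[0,0,0]],
  [[0,0,0],[0,0,0]],
  [[0,0,0.03],[0,0,0]],
  [[0,0,0.03],[0,0,0]],
  [[0,0,0.03],[0,0,0]],
  [[0,0,0.015],[0,0,0]],
  [[0,0,0.006],[0,0,0]],
  [[0,0,0],[0,0,0]],
])

```text
time: 13.82
tool_pos: [590.0, 149.5, 93.3]
tcp_rot: [3.142, 0.001, 3.03]
contact_force: [-0.4, -0.2, -0.5]
grip_width: 64.2
finger_force: 0.0
```

Emit:
servo_tool([
  [[0,0,0],[0,0,0]],
  [[0,0,0],[0,0,0]],
  [[0,0,0],[0,0,0]],
  [[0,0,0],[0,0,0]],
  [[0,0,0],[0,0,0]],
  [[0,0,0],[0,0,0]],
  [[0,0,0],[0,0,0]],
], fingers=0)

```text
time: 14.7
tool_pos: [589.9, 149.2, 92.7]
tcp_rot: [-3.141, 0.0, 3.029]
contact_force: [-0.2, -1.9, 1.0]
grip_width: 20.9
finger_force: 30.0
```

Emit:
servo_tool([
  [[0.0077,0.0018,0],[0,0,3]],
  [[0.0155,0.0041,0],[0,0,6]],
  [[0.0155,0.0041,0],[0,0,6]],
  [[0.0155,0.0041,0],[0,0,6]],
  [[0,0,0],[0,0,0]],
])

```text
time: 15.32
tool_pos: [541.0, 177.2, 92.8]
tcp_rot: [3.14, 0.001, 2.665]
contact_force: [3.1, 1.6, -3.0]
grip_width: 21.1
finger_force: 30.1
```

Emit:
servo_tool([
  [[0.0155,0.0041,0],[0,0,6]],
  [[0.0155,0.0041,0],[0,0,6]],
  [[0.0155,0.0041,0],[0,0,6]],
  [[0.0155,0.0041,0],[0,0,6]],
  [[0.0155,0.0041,0],[0,0,6]],
  [[0.0155,0.0041,0],[0,0,6]],
  [[0,0,0],[0,0,0]],
])

```text
time: 16.2
tool_pos: [491.6, 256.8, 92.7]
tcp_rot: [3.138, 0.001, 2.037]
contact_force: [5.9, 1.9, -3.8]
grip_width: 21.2
finger_force: 30.0
```

Emit:
servo_tool([
  [[0.0155,0.0041,0],[0,0,6]],
  [[0.0155,0.0041,0],[0,0,6]],
  [[0.0155,0.0041,0],[0,0,6]],
  [[0.0155,0.0041,0],[0,0,6]],
  [[0.0155,0.0041,0],[0,0,6]],
  [[0.0155,0.0041,0],[0,0,6]],
  [[0.0155,0.0041,0],[0,0,6]],
  [[0,0,0],[0,0,0]],
])

```text
time: 17.2
tool_pos: [504.5, 364.9, 92.7]
tcp_rot: [3.138, -0.001, 1.304]
contact_force: [5.8, -1.6, -0.5]
grip_width: 21.2
finger_force: 30.0
```

Emit:
servo_tool([
  [[0,0,0],[0,0,0]],
  [[0,0,0],[0,0,0]],
  [[0,0,0],[0,0,0]],
  [[0,0,0],[0,0,0]],
  [[0,0,-0.02],[0,0,0]],
  [[0,0,-0.045],[0,0,0]],
  [[0,0,-0.045],[0,0,0]],
  [[0,0,-0.045],[0,0,0]],
  [[-0.05,0,0],[0,0,0]],
  [[-0.05,0,0],[0,0,0]],
  [[-0.05,0,0],[0,0,0]],
  [[-0.05,0,0],[0,0,0]],
  [[-0.05,0,0],[0,0,0]],
  [[-0.05,0,0],[0,0,0]],
  [[0,0,0],[0,0,0]],
  [[0,0,0],[0,0,0]],
], fingers=0.6)

```text
time: 19.2
tool_pos: [422.2, 76.0, 248.0]
tcp_rot: [3.141, -0.001, 1.301]
contact_force: [-0.4, 0.4, -0.4]
grip_width: 55.0
finger_force: 0.0
```

```bash
python3 - <<'E'
from h import *
im=bot.capture("top")[:,:,::-1];cv2.imwrite("pics/top5.png",im)
cv2.imwrite("pics/top5c.png",cv2.resize(im[110:300,130:420],None,fx=2.7,fy=2.7,interpolation=cv2.INTER_CUBIC))
E
```

```text
(no output)
```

View pics/top5c.png

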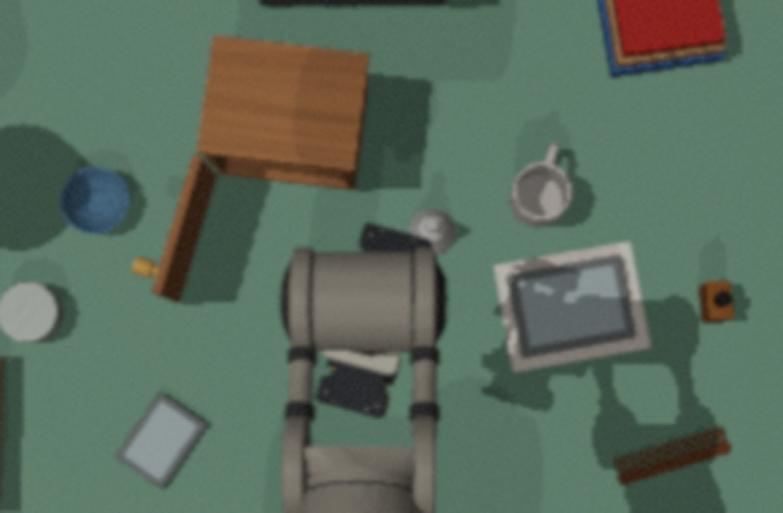

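The door stands open past square, from the hinge at crop (205,155) to its free end at (167,298). The mirror is still wholly on the sheet at (570,305), and the bystanders haven't moved. Handing in.

```bash
python3 -c "
from plant import bot
print(bot.close_job())"
```

```text
the job is handed in; nothing more can be done
None
```

The job is handed in: the mirror was slid onto the sheet and lies squarely inside its edges, the chest door is open to about 1.7 rad, and the other things on the glass look unmoved in the last top picture; it took about 19 s of the 64 s allowed.

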